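Put the pottery wheel in third gear

ROBOT

A 6-joint arm with a two-finger parallel gripper is mounted at the origin on the work surface. World frame = base frame: x ahead of the robot, y to its left, z up, the work surface at z = 0. Lengths are in mm, angles in rad, forces in N, time in s.
With the tool pointing down it reaches from about 300 to 775 mm from the base axis. Payload 14.6 kg.
Tool frame: the origin (TCP) lies at the very end of the fingers, on their centre line; the grasp point (between the pads) lies 19 mm behind it (grip_point_offset is the distance from the TCP to the grasp point, in mm); z points along the fingers, y is the line along which they close (so a half turn about z gives the same grasp; the last joint's range is limited). The gripper opens to 94 mm and grips with 3 to 60 N. Pads are 16 mm wide; open, the fingers measure 119 mm over their backs; the gripper's body (75 mm by 177 mm) begins 78 mm behind the grasp point.
Start: joints at [-1.335, 0.3, 1.521, -0, 1.321, -0.067], TCP at [164, -524.97, 205.446] pointing down, gripper open.
Joint ranges: [-3.03, 3.03], [-0.79, 2.21], [0.23, 2.52], [-1.04, 4.18], [0, 3.07], [-2.55, 2.55]. Speed limits (rad/s): [2.22, 2.22, 2.57, 3.14, 3.14, 3.14].

INTERFACE

Orientations are given as [roll, pitch, yaw] about the fixed x, y, z axes, in that order (R = Rz(yaw) Ry(pitch) Rx(roll)).
In Python, from cell import read_state, camera, camera_info, sign_off, grip_point_offset gives the robot as it stands.
- The arm moves only by the shell command python3 -m handwheel 'ROWS' [FORCE]. ROWS is text: rows parted by semicolons, each of 5 numbers parted by spaces: the shift along the world's x, y, z in units of 40 mm (1.0 is 40 mm), then the turn about the world's z in units of 5 degrees (1.0 is 5 degrees), then the closure, from 0 (fully open) to 1 (shut). In form: dx dy dz yaw gripper; .... A call has 1 to 12 rows; each row shifts and turns the commanded pose from where the row before left it; what a row does not reach is not made up. A row lasts 1/12 s, in which the tool goes at most 41.7 mm and 7.16 degrees, less where a joint would pass 70% of its speed; a pose out of reach is approached as far as the arm can. A call is refused whole if a number of a shift passes 1 or a number of a turn 1, either way. A call with a gripper value outside its range is refused whole. The fingers move at their own pace and stop on an object; FORCE is the grip in N (left out, the last holds). Time passes only in rows, so rows that do not move let the fingers close. It gives the time, the measured TCP pose, the force, the opening and the grip force at its end, in the units of the state.
- read_state(): the state, without advancing time (a new reading comes with each control period).
- camera(name): name is "scene" or "top" or "wrist"; returns (picture, depth): 420x560x3 uint8, red, green, blue; 420x560 float32, mm along the optical axis (not along the pixel's ray), 0 where there is no reading.
- camera_info(name): a dict with "intrinsics" (3x3 intrinsics, pixels), "world_from_camera" (4x4, takes a point from camera to world coordinates). Camera axes: x right, y down, z forward; pixel columns grow to the right and rows downward; lengths in mm; the calibration is good to about 2 mm. A picture is of the moment at which its call begins: read the wrist's pose just before it. camera_info takes no time and is no camera call; for the wrist camera it gives the pose at the moment of the call.
- sign_off(): hands the job in; it is judged then, once.
The state is a dict: "clock": time; "joints": joint angles; "qd": joint speeds; "effort": joint torques, N m; "eef_pos": TCP position; "eef_rot": TCP orientation; "wrist_force": force on the tool from outside, world axes, zero at the start; "moment": the same for the moment, N m; "finger_gap": finger opening in mm; "finger_force": force on a finger pad.
Only numpy, scipy, OpenCV 4.12 (cv2) and the standard library are available. Lean on these libraries where they do the work, as an engineer would, in place of code of your own. Each camera call takes 0.05 s, during which the arm holds its last target. There are 200 camera calls.

TASK

Put the pottery wheel's gear lever in third: with the fingertips, push its knob along the H-shaped gate to the cross channel, across to the right-hand leg, then forward (away from the robot) fully home into the third slot, the far right one, and leave it there. Only push it: do not grip the lever or pull it up, do not let it drop into the fourth slot (near right), and leave the pot, jar, bottle and spatula around it where they are.

Things in the scene. Friction and masses are not known exactly. Their poses are not given: they have to be found in the camera images.
- machine: tabletop pottery wheel, fixed: grey casing 112 mm high, x -100 to 100, y -100 to 380 mm. Steel gate plate 130 x 100 mm at its right-hand end; at the left end an aluminium wheel head, 220 mm across, top 146 mm up, centre 255 mm to +y. Origin on the bench under the gate's centre; x points forward (away from the robot, turned at most 0.25 rad), y left, z up
- gate (a point): centre of the H gate, on the plate's upper face, 120 mm up. Two legs along the machine's x, 20 mm left and right of it, 15 mm wide, ending 37.5 mm before and behind it; a cross channel along y between them, 18 mm wide, with rounded corners. Far left is first, near left second, far right third, near right fourth. Its walls stop the stick
- third (a point): where the stick's axis passes the upper gate face when the lever is home in the third slot, within 3 mm: 30 mm forward, 20 mm right of the gate's centre
- knob (a point): centre of the lever's black knob: an upright rounded cylinder 40 mm across, 52 mm high, on a steel stick 10 mm thick. It is 210 mm from the lever's pivot, which lies 100 mm below the gate's centre (20 mm above the bench): 230 mm above the bench when upright. Friction of about 3 N at the knob holds the lever wherever it is left
- gear_across (a joint): sideways lean of the lever, rad: positive leans right (machine's -y), 0 upright, about -0.20 in the left leg and +0.20 in the right leg (play 0.03). It starts in the left leg
- gear_shift (a joint): fore-and-aft lean of the lever, rad: positive leans forward (machine's +x); 0 in the middle of the cross channel (it can cross within about 0.04), about +0.30 at the far end of a slot, -0.30 at the near end. Starts anywhere between. Knob from the pivot, machine frame: 210 mm x (sin shift, -sin across cos shift, cos across cos shift)
- gear_lift (a joint): how far the lever has been pulled up along its stick, m: 0 seated; a spring of about 15 N keeps it down; it must stay seated
- pot: squat terracotta pot standing on the wheel head, 132 mm across, 80 mm high, its top 226 mm above the bench; origin at the centre of its foot
- glaze_jar: small jar 42 mm across, 50 mm high, on the casing between gate and wheel, about 65 mm forward and 98 mm left of the gate centre; origin at the centre of its foot
- slip_bottle: bottle 56 mm across, 100 mm high, on the bench right beside the casing; origin at the centre of its foot
- ribber: spatula 190 mm long, lying on the bench on the robot's side of the casing; origin under its middle
Not all that is in view belongs to the job. What is shaped like the pot but turquoise is not meant. Of the things that look like the slip_bottle, take the one that is farthest to the robot's left at the start.

How it is judged:
By the outcome, as a careful person would: the job done as asked, in the order asked, and still so for the second after the job is handed in, with the robot touching nothing.
It also fails if it takes over 64 s, if anything falls off the work surface, if the arm or the gripper's body presses on something with over 40 N, if the wrist force passes 120 N, or if a joint passes its speed limit or range.

## Working session

There is one attempt and no reset: what is moved stays moved. The work goes in short steps, Python scripts to look and compute and a shell command to move; the robot and the scene stay as the last step left them, time stands still between calls to the robot, and variables do not carry over. Pictures are saved under pics/ and viewed, at most 10 in all, crops included, and the job is handed in when it is done.

```bash
mkdir -p pics; ls; cat > h.py <<'E'
import numpy as np, cv2
from cell import read_state, camera, camera_info, sign_off
def shot(n,f):
    p,d=camera(n); cv2.imwrite(f'pics/{f}.png',p[:,:,::-1]); np.savez(f'{f}.npz',p=p,d=d,K=camera_info(n)['intrinsics'],T=camera_info(n)['world_from_camera']); return p,d
def pts(f):
    z=np.load(f'{f}.npz'); d=z['d']; K=z['K'];T=z['T']; v,u=np.mgrid[:d.shape[0],:d.shape[1]]
    c=np.stack([(u-K[0,2])/K[0,0]*d,(v-K[1,2])/K[1,1]*d,d],-1)
    w=c@T[:3,:3].T+T[:3,3]; w[d==0]=np.nan; return z['p'],w
E
python3 - <<'E'
from h import *
shot('scene','s0');shot('top','t0')
a=cv2.imread('pics/t0.png')
print(read_state()); print(camera_info('top')['world_from_camera'])
E
```

```text
pics
{'clock': 0.1, 'joints': array([-1.33457800e+00,  3.00432891e-01,  1.52154606e+00, -2.48756885e-05,
        1.32073945e+00, -6.65988109e-02]), 'qd': array([-0.00035408, -0.00145556, -0.00182787, -0.00205925,  0.00147824,
       -0.00109422]), 'effort': array([ 1.16204894e-03, -5.32641149e+01, -3.53284550e+01,  7.09366612e-02,
        2.34847638e-02, -6.78352649e-05]), 'eef_pos': array([ 163.94654547, -524.72544717,  204.92211442]), 'eef_rot': array([-3.14046779e+00, -5.08766491e-05,  3.02823275e-01]), 'wrist_force': array([-0.64618108,  0.29507328,  0.71292186]), 'moment': array([-0.01884568,  0.0359629 ,  0.0141101 ]), 'finger_force': 0.0, 'finger_gap': 93.72127419881232}
[[-2.64440913e-03 -9.80986629e-01  1.94057314e-01  3.60001636e+02]
 [-9.99977109e-01  1.38548102e-03 -6.62283848e-03  3.36889154e+01]
 [ 6.22805327e-03 -1.94070386e-01 -9.80967837e-01  1.29287710e+03]
 [ 0.00000000e+00  0.00000000e+00  0.00000000e+00  1.00000000e+00]]
```

View pics/t0.png

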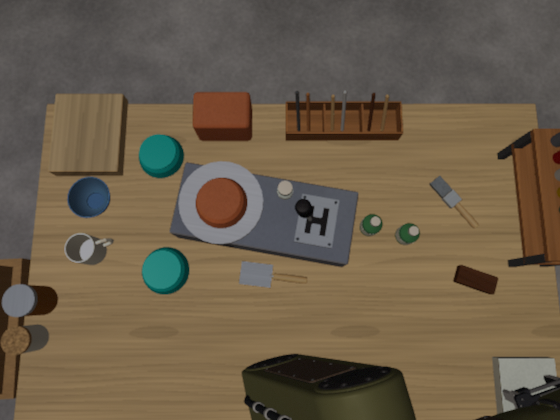

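View pics/s0.png

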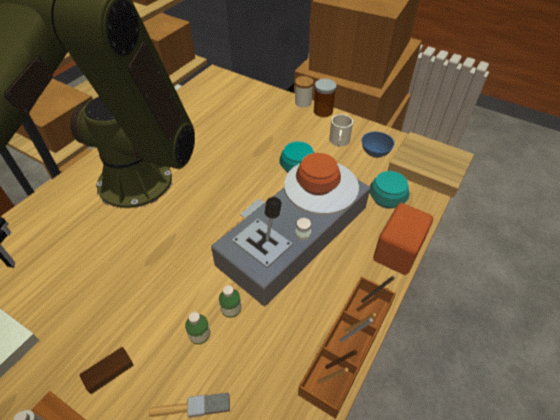

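The top view shows the knob at about (304,208), forward in the left leg, which is the first slot. The plate centre is near (317,222), the jar at (285,188) and the bottle at (372,224). The machine is yawed a few degrees.

```bash
python3 - <<'E'
from h import *
p,w=pts('t0')
v,u=np.mgrid[:420,:560]
R=(u>170)&(u<365)&(v>160)&(v<268)
# casing top z~112 + plate
m=R&(w[...,2]>100)&(w[...,2]<128)
P=p.astype(int)
plate=m&(P.min(-1)>95)&(u>290)
plate=cv2.morphologyEx(plate.astype(np.uint8),cv2.MORPH_OPEN,np.ones((2,2)))>0
r=cv2.minAreaRect(w[plate][:,:2].astype(np.float32));print('plate',plate.sum(),r,np.median(w[plate][:,2]))
r=cv2.minAreaRect(w[m][:,:2].astype(np.float32));print('casing',r)
k=R&(w[...,2]>205)&(u>285)&(u<325)
print('knob',k.sum(),w[k].min(0),w[k].max(0),w[k].mean(0))
# bottles etc
for n,(u0,u1,v0,v1,z0) in dict(b1=(358,386,208,242,60),jar=(274,296,176,202,135),pot=(190,250,172,232,190)).items():
    s=(u>=u0)&(u<u1)&(v>=v0)&(v<v1)&(w[...,2]>z0);print(n,w[s].min(0),w[s].max(0))
p,w=pts('s0')
k=(u>262)&(u<283)&(v>193)&(v<220)&(w[...,2]>195)
print('knob scene',k.sum(),w[k].min(0),w[k].max(0),w[k].mean(0))
cv2.imwrite('pics/z.png',cv2.resize(p[180:310,200:330,::-1],None,fx=4,fy=4))
E
```

```text
plate 1220 ((563.0618896484375, -65.64266967773438), (101.59071350097656, 131.39950561523438), 79.54239654541016) nan
casing ((588.3402099609375, 76.966064453125), (480.83404541015625, 200.51673889160156), 79.73348999023438)
knob 267 [554.92809205 -44.58811498 211.00539476] [594.66253242  -1.87667868 256.66577416] [571.63601272 -21.3593776  244.22648494]
b1 [ 538.48481138 -245.60853304   60.15758905] [ 590.97196602 -193.29632299  104.60336893]
jar [623.88523525   4.71850556 135.01224466] [661.02143908  41.42027043 168.76481369]
pot [535.5333241  120.87294122 190.02215438] [659.63421048 245.69882678 231.95903755]
knob scene 293 [560.2931811  -46.02909762 205.96867351] [598.29595203  -3.94375283 254.49102187] [582.42930652 -30.29432004 237.28003199]
```

```bash
python3 -m handwheel '0 0 1 -0.5 1;0 0 1 -0.5 1;0 0 1 -0.5 1;.67 .72 0 -0.5 1;.67 .72 0 -0.5 1;.67 .72 0 -0.5 1;.67 .72 0 -0.5 1;.67 .72 0 -0.5 1;.67 .72 0 -0.5 1;.67 .72 0 -0.5 1;.67 .72 0 -0.5 1;.67 .72 0 0 1' 20; python3 -m handwheel '.67 .72 0 0 1;.67 .72 0 0 1;.67 .72 0 0 1;.67 .72 0 0 1;.67 .72 0 0 1;.67 .72 0 0 1;.67 .72 0 0 1;.67 .72 0 0 1;0 0 0 0 1;0 0 0 0 1'
python3 - <<'E'
from h import *
shot('wrist','w1');shot('scene','s1');p,d=shot('top','t1')
a=cv2.imread('pics/w1.png');b=cv2.imread('pics/s1.png')[100:310,150:430]
b=cv2.resize(b,(560,420))
cv2.imwrite('pics/v1.png',cv2.resize(np.hstack([a,b]),(800,300)))
print(read_state()['eef_rot'])
E
```

```text
clock: 1.1
eef_pos: [406.1, -264.0, 325.4]
eef_rot: [-3.141, 0.0, -0.18]
wrist_force: [0.7, -1.4, 0.4]
finger_gap: 17.1
finger_force: 0.0
clock: 1.93
eef_pos: [620.1, -34.0, 323.9]
eef_rot: [3.141, 0.002, -0.175]
wrist_force: [-0.6, -0.2, 0.4]
finger_gap: 0.5
finger_force: 0.0
[ 3.14147099e+00 -1.12792375e-04 -1.78148277e-01]
```

View pics/v1.png

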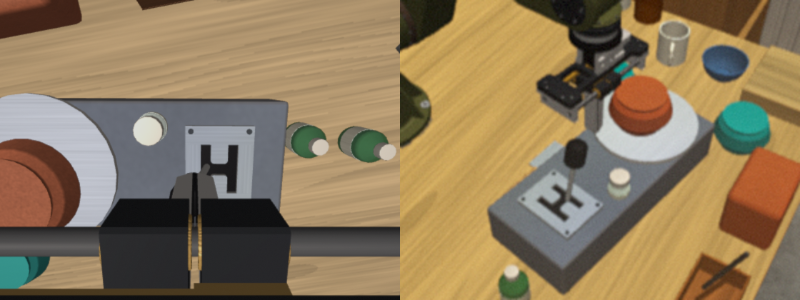

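The wrist view has the jar at (150,128), and the gripper hides the knob. The scene view shows the knob at (575,152) with the fingers above and clear of it. I'll lower the fingers in front of the knob and nudge it back to the cross channel.

```bash
python3 -m handwheel '0 0 -.8 0 1;0 0 -.8 0 1;0 0 -.8 0 1;0 0 -.7 0 1;0 0 0 0 1;0 0 0 0 1'; python3 - <<'E'
from h import *
shot('scene','s2');shot('top','t2')
b=cv2.resize(cv2.imread('pics/s2.png')[150:290,190:377],(560,420));t=cv2.resize(cv2.imread('pics/t2.png')[150:290,200:387],(560,420))
cv2.imwrite('pics/v2.png',cv2.resize(np.hstack([b,t]),(800,300)))
E
```

```text
clock: 2.58
eef_pos: [619.0, -36.3, 201.9]
eef_rot: [3.142, 0.001, -0.179]
wrist_force: [0.6, -0.4, 1.1]
finger_gap: 0.7
finger_force: 0.0
```

View pics/v2.png

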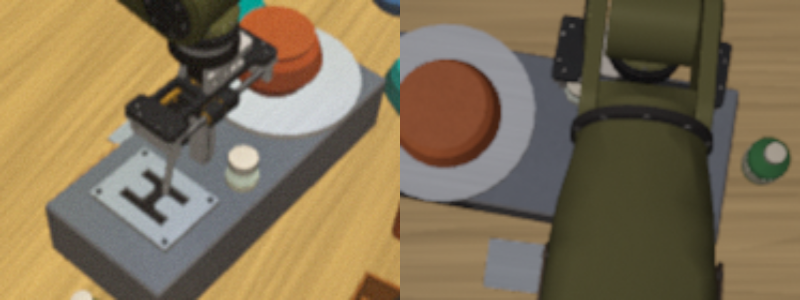

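The scene crop shows the stick meeting the plate at about (167,195), near the middle of the left leg. The arm hides the knob in the top view, so I'll push back gently and watch the force.

```bash
for i in 1; do python3 -m handwheel '-.1 .018 0 0 1;-.1 .018 0 0 1;-.1 .018 0 0 1;0 0 0 0 1'; done; python3 -m handwheel '-.1 .018 0 0 1;0 0 0 0 1'; python3 -m handwheel '-.1 .018 0 0 1;0 0 0 0 1';python3 -m handwheel '-.1 .018 0 0 1;0 0 0 0 1'
```

```text
clock: 3.02
eef_pos: [607.1, -33.0, 202.3]
eef_rot: [-3.142, -0.001, -0.177]
wrist_force: [-0.9, -0.2, -0.3]
finger_gap: 0.4
finger_force: 0.0
clock: 3.18
eef_pos: [603.2, -32.4, 201.7]
eef_rot: [-3.142, -0.0, -0.177]
wrist_force: [-0.2, -0.1, 0.7]
finger_gap: 0.7
finger_force: 0.2
clock: 3.35
eef_pos: [599.4, -31.7, 201.6]
eef_rot: [-3.142, -0.001, -0.177]
wrist_force: [1.9, -1.3, -0.6]
finger_gap: 0.5
finger_force: 1.1
clock: 3.52
eef_pos: [595.4, -31.0, 201.7]
eef_rot: [-3.142, -0.001, -0.177]
wrist_force: [1.9, -0.4, 0.8]
finger_gap: 0.5
finger_force: 1.4
```

```bash
python3 -m handwheel '.59 -.107 0 0 1;.06 .32 0 0 1;.06 .32 0 0 1;.06 .32 0 0 1;.06 .32 0 0 1;-.4 .072 0 0 1;-.4 .072 0 0 1;-.4 .072 0 0 1;0 0 0 0 1;0 0 0 0 1'; python3 - <<'E'
from h import *
shot('scene','s3')
b=cv2.resize(cv2.imread('pics/s3.png')[170:290,200:360],(800,600))
cv2.imwrite('pics/v3.png',b)
v,u=np.mgrid[:420,:560]
for f in('s0','s3'):
    p,w=pts(f); P=p.astype(int).max(-1)
    k=(np.hypot(w[...,0]-575,w[...,1]+25)<45)&(w[...,2]>195)&(w[...,2]<262)&(u>255)&(u<295)&(P<75)
    print(f,k.sum(),w[k].min(0).round(1),w[k].max(0).round(1),np.mean(u[k]),np.mean(v[k]),w[k].mean(0))
E
```

```text
clock: 4.35
eef_pos: [580.7, 25.4, 202.1]
eef_rot: [-3.141, -0.001, -0.176]
wrist_force: [0.1, -0.0, 0.2]
finger_gap: 0.6
finger_force: 0.0
s0 284 [561.6 -46.  209.6] [598.3  -3.9 254.5] 272.57394366197184 207.4718309859155 [582.61350642 -30.38152361 237.65750556]
s3 255 [556.9 -44.4 209.8] [594.5  -2.9 254.4] 271.45098039215685 207.25098039215686 [579.75096389 -31.13612624 237.50790242]
```

View pics/v3.png

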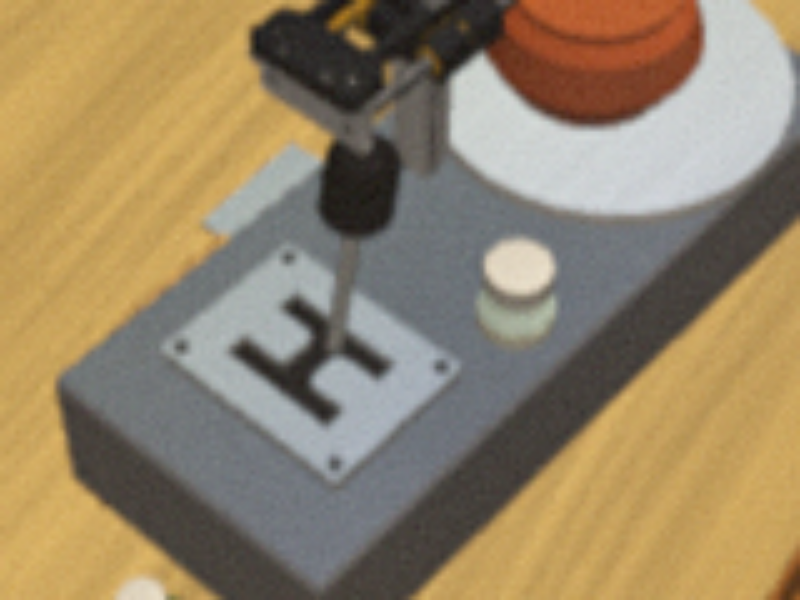

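The scene crop shows the stick leaving the gate at about (337,348), close to the middle of the left leg, which is the cross channel. The fingers are clear at the knob's left. Next is the push to the right.

```bash
python3 -m handwheel '-.054 -.295 0 0 1;-.036 -.197 0 0 1;0 0 0 0 1'; python3 -m handwheel '-.018 -.1 0 0 1;-.018 -.1 0 0 1;-.018 -.1 0 0 1;0 0 0 0 1';python3 -m handwheel '-.018 -.1 0 0 1;-.018 -.1 0 0 1;0 0 0 0 1'
```

```text
clock: 4.65
eef_pos: [577.4, 3.3, 201.4]
eef_rot: [-3.141, -0.0, -0.179]
wrist_force: [0.6, 2.4, 0.2]
finger_gap: 0.0
finger_force: 1.2
clock: 4.98
eef_pos: [575.0, -7.8, 201.5]
eef_rot: [3.142, -0.0, -0.178]
wrist_force: [0.2, 3.2, 1.2]
finger_gap: 0.6
finger_force: 1.4
clock: 5.23
eef_pos: [573.5, -15.8, 201.5]
eef_rot: [3.141, -0.0, -0.178]
wrist_force: [0.4, 3.1, 1.9]
finger_gap: 0.3
finger_force: 1.3
```

Only the 3 N friction resists, so the lever is crossing freely.

```bash
python3 -m handwheel '-.023 -.125 0 0 1;-.023 -.125 0 0 1;-.023 -.125 0 0 1;-.023 -.125 0 0 1;0 0 0 0 1'; python3 -m handwheel '-.023 -.125 0 0 1;-.023 -.125 0 0 1;-.023 -.125 0 0 1;-.023 -.125 0 0 1;0 0 0 0 1';python3 -m handwheel '-.018 -.1 0 0 1;0 0 0 0 1;0 0 0 0 1'
```

```text
clock: 5.65
eef_pos: [569.8, -36.1, 201.4]
eef_rot: [3.142, 0.0, -0.178]
wrist_force: [0.5, 2.9, 1.3]
finger_gap: 0.4
finger_force: 1.3
clock: 6.07
eef_pos: [566.0, -56.1, 201.3]
eef_rot: [3.141, 0.0, -0.178]
wrist_force: [0.6, 2.7, 1.4]
finger_gap: 0.7
finger_force: 1.2
clock: 6.32
eef_pos: [565.4, -59.3, 201.3]
eef_rot: [3.142, 0.0, -0.177]
wrist_force: [0.7, 2.9, 0.1]
finger_gap: 0.4
finger_force: 1.1
```

```bash
python3 -m handwheel '-.018 -.1 0 0 1;-.018 -.1 0 0 1;0 0 0 0 1;0 0 0 0 1';python3 -m handwheel '-.014 -.075 0 0 1;0 0 0 0 1;0 0 0 0 1';python3 -m handwheel '-.014 -.075 0 0 1;0 0 0 0 1;0 0 0 0 1'
```

```text
clock: 6.65
eef_pos: [564.0, -67.4, 201.3]
eef_rot: [3.142, 0.0, -0.178]
wrist_force: [-0.3, 2.7, -2.8]
finger_gap: 0.5
finger_force: 1.2
clock: 6.9
eef_pos: [563.5, -70.3, 201.4]
eef_rot: [3.142, 0.0, -0.177]
wrist_force: [0.4, 1.9, -1.3]
finger_gap: 0.6
finger_force: 1.3
clock: 7.15
eef_pos: [562.9, -72.9, 201.3]
eef_rot: [-3.141, 0.0, -0.177]
wrist_force: [1.1, 5.5, -3.4]
finger_gap: 0.4
finger_force: 2.7
```

The force has risen to 5.5 N, so the lever is against the right leg's wall. I'll go around to the near side and look.

```bash
python3 -m handwheel '.067 .37 0 0 1;-.37 .067 0 0 1;-.37 .067 0 0 1;-.37 .067 0 0 1;-.054 -.295 0 0 1;-.054 -.295 0 0 1;-.054 -.295 0 0 1;-.054 -.295 0 0 1;0 0 0 0 1;0 0 0 0 1'; python3 - <<'E'
from h import *
shot('scene','s4')
b=cv2.resize(cv2.imread('pics/s4.png')[170:290,200:360],(800,600))
cv2.imwrite('pics/v4.png',b)
E
```

```text
clock: 7.98
eef_pos: [512.7, -98.5, 201.3]
eef_rot: [-3.142, 0.0, -0.179]
wrist_force: [0.0, 0.3, 0.6]
finger_gap: 0.4
finger_force: 0.0
```

View pics/v4.png

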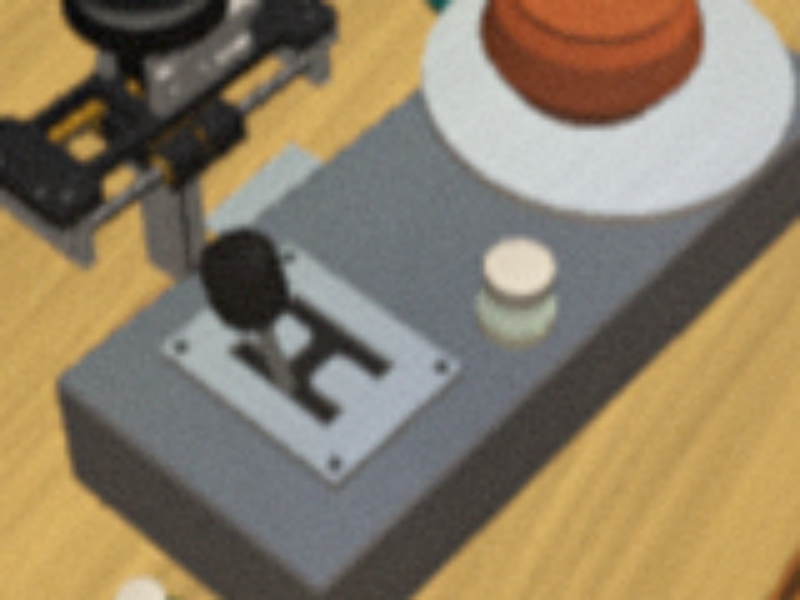

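The scene crop shows the knob at (245,280) and the stick in the middle of the right leg at about (285,385). The fingers are clear on the near side at (175,265). Now the forward push.

```bash
python3 -m handwheel '.123 -.022 -.12 0 1;.123 -.022 0 0 1;.123 -.022 0 0 1;.123 -.022 0 0 1;.123 -.022 0 0 1;0 0 0 0 1';python3 -m handwheel '.123 -.022 0 0 1;.123 -.022 0 0 1;.123 -.022 0 0 1;.123 -.022 0 0 1;0 0 0 0 1';python3 -m handwheel '.123 -.022 0 0 1;.123 -.022 0 0 1;.123 -.022 0 0 1;0 0 0 0 1;0 0 0 0 1'
```

```text
clock: 8.53
eef_pos: [537.8, -101.9, 196.5]
eef_rot: [3.142, 0.0, -0.177]
wrist_force: [-2.7, 0.7, 1.2]
finger_gap: 0.8
finger_force: 1.3
clock: 8.95
eef_pos: [557.6, -105.6, 196.4]
eef_rot: [-3.142, 0.0, -0.177]
wrist_force: [-2.3, 0.7, 1.7]
finger_gap: 0.5
finger_force: 1.1
clock: 9.37
eef_pos: [571.8, -108.1, 196.5]
eef_rot: [-3.142, 0.0, -0.177]
wrist_force: [-3.3, 1.4, -1.4]
finger_gap: 0.3
finger_force: 1.1
```

```bash
python3 -m handwheel '.098 -.018 0 0 1;.074 -.013 0 0 1;0 0 0 0 1;0 0 0 0 1';python3 -m handwheel '.074 -.013 0 0 1;0 0 0 0 1;0 0 0 0 1';python3 -m handwheel '.05 -.009 0 0 1;0 0 0 0 1;0 0 0 0 1'
```

```text
clock: 9.7
eef_pos: [578.6, -109.4, 196.7]
eef_rot: [3.142, -0.0, -0.177]
wrist_force: [-3.0, 0.5, -1.4]
finger_gap: 0.2
finger_force: 1.2
clock: 9.95
eef_pos: [581.6, -109.9, 196.7]
eef_rot: [3.142, -0.0, -0.177]
wrist_force: [-2.0, 1.0, -0.2]
finger_gap: 0.4
finger_force: 1.2
clock: 10.2
eef_pos: [583.5, -110.2, 196.6]
eef_rot: [-3.142, 0.0, -0.177]
wrist_force: [-2.9, 0.7, -2.3]
finger_gap: 0.4
finger_force: 1.3
```

```bash
python3 -m handwheel '.05 -.009 0 0 1;0 0 0 0 1;0 0 0 0 1';python3 -m handwheel '.05 -.009 0 0 1;0 0 0 0 1;0 0 0 0 1';python3 -m handwheel '.05 -.009 0 0 1;0 0 0 0 1;0 0 0 0 1'
```

```text
clock: 10.45
eef_pos: [585.5, -110.6, 196.6]
eef_rot: [3.142, 0.0, -0.177]
wrist_force: [-2.8, 1.1, -1.6]
finger_gap: 0.3
finger_force: 1.3
clock: 10.7
eef_pos: [587.4, -110.9, 196.5]
eef_rot: [-3.142, 0.001, -0.177]
wrist_force: [-3.6, -0.3, -1.8]
finger_gap: 0.3
finger_force: 2.2
clock: 10.95
eef_pos: [588.6, -111.1, 196.2]
eef_rot: [-3.142, 0.003, -0.177]
wrist_force: [-9.4, 1.6, -1.6]
finger_gap: 0.2
finger_force: 5.0
```

The force is now 9.4 N, so it has hit the end of the slot. One more small press, then I'll back off and check.

```bash
python3 -m handwheel '.025 -.0045 0 0 1;0 0 0 0 1;0 0 0 0 1'; python3 -m handwheel '-.4 .072 0 0 1;-.5 .09 0 0 1;-.5 .09 0 0 1;-.5 .09 .5 0 1;-.5 .09 .5 0 1;-.5 .09 .5 0 1;0 0 0 0 1;0 0 0 0 1'; python3 - <<'E'
from h import *
shot('scene','s5');shot('top','t5')
b=cv2.resize(cv2.imread('pics/s5.png')[170:290,200:360],(560,420));t=cv2.resize(cv2.imread('pics/t5.png')[150:290,200:387],(560,420))
cv2.imwrite('pics/v5.png',cv2.resize(np.hstack([b,t]),(800,300)))
p,w=pts('s5');P=p.astype(int).max(-1);v,u=np.mgrid[:420,:560]
k=(np.hypot(w[...,0]-615,w[...,1]+115)<50)&(w[...,2]>185)&(P<75)
lo,hi=w[k].min(0),w[k].max(0);c=(lo+hi)/2;print(k.sum(),lo,hi)
r=c[:2]-[563,-64];print(r@[.984,-.179],r@[.179,.984])
E
```

```text
clock: 11.2
eef_pos: [589.2, -111.2, 196.1]
eef_rot: [-3.142, 0.004, -0.177]
wrist_force: [-13.2, 2.5, -0.0]
finger_gap: 0.7
finger_force: 6.9
clock: 11.87
eef_pos: [475.0, -90.8, 258.1]
eef_rot: [3.141, -0.004, -0.177]
wrist_force: [-0.7, -0.4, -0.8]
finger_gap: 0.2
finger_force: 0.0
253 [ 602.48400005 -137.44955912  196.34768659] [ 642.79654953 -101.09388605  246.65007714]
68.57966873527357 -43.7117658394638
```

View pics/v5.png

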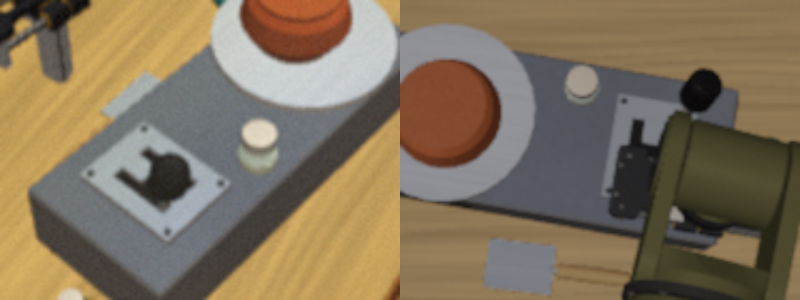

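The knob now leans forward over the far right of the gate, at (700,90) in the top crop, with mx about 65 and my about -43 mm. It is home in third. The pot and jar are undisturbed and the robot is clear.

```bash
python3 -c "
from cell import sign_off;print(sign_off())"
```

```text
the job is handed in; nothing more can be done
None
```

The gear lever is in third: I pushed it across to the right-hand leg and forward until it stopped at the end of the slot. It never entered fourth, nothing else was touched, and I've handed the job in with the robot clear.

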